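Press a repaired speaker onto the sprung firmware cradle and hold it

TASK

Pull open the top drawer of the bench cabinet by its handle, take out the orange pocket speaker, and set it upright, foot down, in the round ring of the firmware cradle. Press it down against the springs until the ring is nearly at its stop and the contact pins below meet the speaker's foot, without ramming it, and finish while still holding it pressed down. Leave the blue speaker standing in the drawer and the other things on the bench where they are.

Things in the scene. Friction and masses are not known exactly. Their poses are not given: they have to be found in the camera images.
- drawer_handle (a point): middle of the handle of the cabinet's top drawer: a steel bar 10 mm thick and 110 mm long, level, along this point's y axis, 42 mm in front of the drawer's face, 36 mm below the cabinet's top and about 142 mm above the bench. This point's x axis is level and points into the cabinet: the drawer is pulled out along -x. The grey-and-black steel cabinet is fixed to the bench, 260 deep, 310 wide and 178 mm high; its lower front does not open
- drawer (a joint): how far the top drawer is pulled out, 0 (shut) to 0.15 m (stop); slides with about 1.5 N of friction. It starts shut or up to 8 mm open. The speakers stand free on the drawer floor, side by side along its y, centres 70 to 93 mm behind the inside of its face, 116 to 136 mm apart and 71 mm or more from the side walls; 0.13 m or more uncovers them for a grasp from above, best with the fingers closing along the drawer's y, as its face is taller than its side walls
- drawer_floor (a point): point on the drawer's floor (top surface), midway between its sides and 30 mm behind the inside of its face, 88 mm above the bench; x axis into the cabinet like the handle's. The inside is 235 mm along x and 276 mm along y; side walls rise 51 mm, the face 84 mm above the floor. Moves with the drawer
- orange_speaker_mid (a point): centre (half-way up) of the orange pocket speaker: a small flask-shaped upright body, diameter 50 mm with straight sides from 3 to 62 mm above its foot, shoulder narrowing to a flat 33 mm top, 76 mm tall, about 0.22 kg, black rubber foot, grey bands; foot 38 mm below this point, z axis up to the top. Round, any yaw will do. Left or right in the drawer
- blue_speaker_mid (a point): centre (half-way up) of the blue speaker, same shape and size as the orange one; stays standing in the drawer
- ring_seat (a point): centre of the seat in the cradle's white ring, where the speaker's foot comes to rest; z axis up. With the ring up it is 66 mm above the bench. Pocket: 53 mm bore, 12 mm deep, then a flare opening to 61 mm at the rim 16 mm above the seat; the ring is 80 mm across outside. So a speaker standing in it has its centre 38 mm above this point. The ring floats on three springs over a fixed black box 120 x 100 x 32 mm; this point moves down with it
- ring (a joint): how far the ring is pressed down, 0 (up) to 0.015 m (stop). About 6 N of spring to start it moving rising evenly to 16 N at the stop; the speaker's own weight does not move it. The contact pins meet the speaker's foot in the last 5 mm, from 0.010 m on
- jar_mid (a point): middle of a small flux jar with a green lid, diameter 42 mm, 36 mm tall, beside the cradle; stays
- driver_mid (a point): middle of a red-handled screwdriver lying on the bench, 170 mm long; stays
Things that resemble listed ones, but are neither listed nor needed, are in the scene too. There is more than one size of the part that bears ring_seat; the job needs the smallest.

How it is judged:
By the outcome, as a careful person would: the job done as asked, in the order asked, and still so for the second after the job is handed in, while the arm keeps its last pose, push and grip.
It also fails if it takes over 59 s, if anything falls off the work surface, if the arm or the gripper's body presses on something with over 40 N, if the wrist force passes 120 N, or if a joint passes its speed limit or range.

ROBOT

A 6-joint arm with a two-finger parallel gripper is mounted at the origin on the work surface. World frame = base frame: x ahead of the robot, y to its left, z up, the work surface at z = 0. Lengths are in m, angles in degrees, forces in N, time in s.
With the tool pointing down it reaches from about 0.325 to 0.775 m from the base axis. Payload 5.5 kg.
Tool frame: the origin (TCP) lies where the fingers leave the gripper's body, on its centre line; the fingertips stand 73 mm ahead of it and the grasp point (between the pads) lies 54 mm ahead of it; z points along the fingers, y is the line along which they close (so a half turn about z gives the same grasp; the last joint's range is limited). The gripper opens to 85 mm and grips with 20 to 120 N. Pads are 22 mm wide; open, the fingers measure 114 mm over their backs; the gripper's body (76 mm by 85 mm) begins 54 mm behind the grasp point. The pads swing forward as they close: fully open they stand 13 mm farther back than shut.
Start: joints at [-67.363, 5.22, 70.514, -0, 104.267, -3.249], TCP at [0.262, -0.54, 0.304] pointing down, gripper open.
Joint ranges: [-164.24, 164.24], [-49.07, 125.15], [9.68, 141.18], [-86.29, 266.29], [3.28, 154.24], [-151.56, 151.56]. Speed limits (degrees/s): [147.25, 147.25, 172.46, 180, 180, 180].

INTERFACE

Orientations are given as a 3x3 rotation matrix whose columns are the frame's x, y, z axes.
In Python, from cell import manip gives the robot as it stands.
- The arm moves only by the tool drive_tool, never from a script. Its argument "plan" is a list of rows, each a list of 7 numbers: the turn, a rotation vector about the tool's x, y, z in rad, then the shift along the tool's x, y, z in m, then the opening, from 0 (shut) to 1 (fully open). In form: [[ax, ay, az, x, y, z, grip], ...]. A call has exactly 5 rows; each row is the pose to reach, as a shift and turn from the pose commanded when the call began, along the tool's axes at that moment; what a row does not reach only later rows make up. A row lasts 1/8 s, in which the tool goes at most 62.5 mm and 10.7 degrees, less where a joint would pass 70% of its speed; a pose out of reach is approached as far as the arm can. A call with a gripper value outside its range is refused whole. The fingers move at their own pace and stop on an object; "squeeze" is the grip in N (left out, the last holds). Time passes only in rows, so rows that repeat a pose let the fingers close, or fill a call up. It gives the time, the measured TCP pose, the force, the opening and the grip force at its end, in the units of the state.
- manip.state(): the state, without advancing time (a new reading comes with each control period).
- manip.snapshot(name): name is "scene" or "top" or "wrist"; returns a dict with "img" (420x560x3 uint8, blue, green, red), "depth" (420x560 float32, m along the optical axis (not along the pixel's ray), 0 where there is no reading), "camera_matrix" (3x3 intrinsics, pixels), "xyz" and "rotation" of the camera in the world. Camera axes: x right, y down, z forward; pixel columns grow to the right and rows downward; lengths in m; the calibration is good to about 2 mm. A picture is of the moment at which its call begins.
- manip.close_job(): hands the job in; it is judged then, once.
Trained networks look in a picture, given as the dict that the camera call returned (one of the last four; its "shot" number tells which), for a name from the list of things; names that differ only in an ending like _2 or _b are one class to them, and where a whole thing is asked for, a point or a joint stands for the part that bears it (a point fixed in the world has none). Each returns a list of dicts, best first, with "score" (0 to 1); they miss things now and then, are a little off and sometimes report something else, mostly with a low value. They report only what shows in the picture. A call takes as long as a camera call. They do not tell look-alikes from the thing itself.
- manip.masks_of(picture, thing): "mask" (420x560 bool, what is visible of it).
- manip.pinpoint(picture, thing): "location" ([x, y, z] in m, in the coordinates of the camera as it stood for that picture, good to about 4 mm: a listed point, or the origin of a listed thing).
The state is a dict: "time": time; "qpos": joint angles; "qvel": joint speeds; "joint_torque": joint torques, N m; "ee_pos": TCP position; "tool_rot": TCP orientation; "wrist_force": force on the tool from outside, world axes, zero at the start; "moment": the same for the moment, N m; "grip_width": finger opening in m; "grasp_force": force on a finger pad.
Only numpy, scipy, OpenCV 4.12 (cv2) and the standard library are available. Lean on these libraries where they do the work, as an engineer would, in place of code of your own. Each camera call takes 0.05 s, during which the arm holds its last target. There are 200 camera calls.

## Working session

There is one attempt and no reset: what is moved stays moved. The work goes in short steps, Python scripts to look and compute and a tool call to move; the robot and the scene stay as the last step left them, time stands still between calls to the robot, and variables do not carry over. Pictures are saved under pics/ and viewed, at most 10 in all, crops included, and the job is handed in when it is done.

Besides the shell and the picture viewer there is one more tool, called after "Call:" as a command line: name --pt "numbers of a row" for each row, then --argument value for the rest. drive_tool: Moves the arm, as the interface text tells. Its arguments: {"type":"object","properties":{"plan":{"type":"array"},"squeeze":{"type":"number"}},"required":["plan"]}

```bash
ls; mkdir -p pics; cat > h.py <<'E'
import numpy as np,cv2
from cell import manip
def w(s,p): return np.array(s["rotation"])@np.array(p)+np.array(s["xyz"])
def dep(s,u,v):
    K=np.array(s["camera_matrix"]);d=s["depth"][int(v),int(u)]
    return w(s,[(u-K[0,2])/K[0,0]*d,(v-K[1,2])/K[1,1]*d,d])
def px(s,P):
    K=np.array(s["camera_matrix"]);c=np.array(s["rotation"]).T@(np.array(P)-np.array(s["xyz"]));c=K@c;return c[:2]/c[2]
def cloud(s,m):
    v,u=np.nonzero(m&(s["depth"]>0));K=np.array(s["camera_matrix"]);d=s["depth"][v,u]
    c=np.stack([(u-K[0,2])/K[0,0]*d,(v-K[1,2])/K[1,1]*d,d],1)
    return c@np.array(s["rotation"]).T+np.array(s["xyz"])
def find(s,names):
    for n in names:
        for r in manip.pinpoint(s,n):
            P=w(s,r["location"]);print(n,round(r["score"],2),P.round(4),px(s,P).round())
def tool(P):
    st=manip.state();return np.array(st["tool_rot"]).T@(np.array(P)-np.array(st["ee_pos"]))
E
python3 - <<'E'
from h import *
ims=[]
for n in("scene","top"):
    s=manip.snapshot(n);print(n,np.array(s["xyz"]).round(3),np.array(s["rotation"]).round(3).tolist())
    cv2.imwrite(f"pics/{n}0.png",s["img"])
    find(s,["drawer_handle","ring_seat","jar_mid","driver_mid","drawer_floor","orange_speaker_mid","blue_speaker_mid"])
st=manip.state();print(st["time"],np.array(st["tool_rot"]).round(3))
E
```

```text
pics
scene [ 1.292 -0.135  1.125] [[-0.049, 0.813, -0.58], [0.999, 0.046, -0.021], [0.01, -0.581, -0.814]]
drawer_handle 0.76 [0.6045 0.1465 0.1391] [381. 216.]
ring_seat 0.85 [ 0.3683 -0.4237  0.0905] [207. 160.]
ring_seat 0.71 [ 0.525  -0.6401  0.0878] [134. 194.]
ring_seat 0.64 [ 0.573  -0.3148  0.0645] [232. 214.]
jar_mid 0.64 [0.6049 0.1472 0.1413] [381. 216.]
jar_mid 0.46 [ 0.6043 -0.4461  0.0177] [192. 229.]
driver_mid 0.55 [ 0.7123 -0.1846  0.0088] [269. 263.]
top [ 0.326 -0.169  1.37 ] [[-0.025, -0.98, 0.195], [-1.0, 0.027, 0.004], [-0.009, -0.195, -0.981]]
drawer_handle 0.9 [0.6116 0.1459 0.1386] [167. 190.]
ring_seat 0.59 [ 0.581  -0.3128  0.0686] [347. 202.]
ring_seat 0.57 [ 0.3683 -0.4259  0.0911] [397. 282.]
ring_seat 0.56 [ 0.5295 -0.6429  0.0906] [477. 217.]
jar_mid 0.65 [ 0.6127 -0.449   0.0186] [394. 193.]
jar_mid 0.47 [ 0.5822 -0.3139  0.0663] [347. 202.]
driver_mid 0.89 [ 0.7148 -0.1819  0.0125] [296. 160.]
driver_mid 0.6 [0.6807 0.155  0.089 ] [169. 168.]
drawer_floor 0.9 [0.6855 0.1541 0.089 ] [169. 166.]
0.8 [[ 0.9    0.437  0.   ]
 [ 0.437 -0.9   -0.   ]
 [ 0.     0.    -1.   ]]
```

View pics/scene0.png

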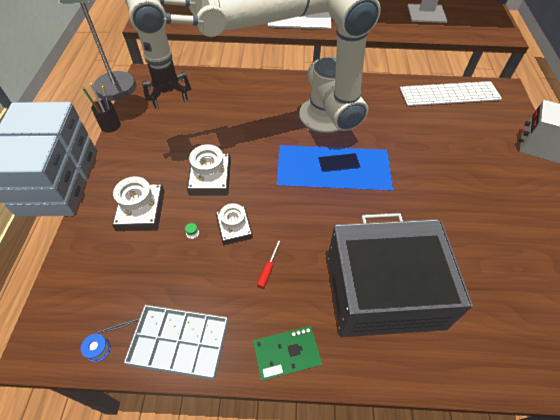

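View pics/top0.png

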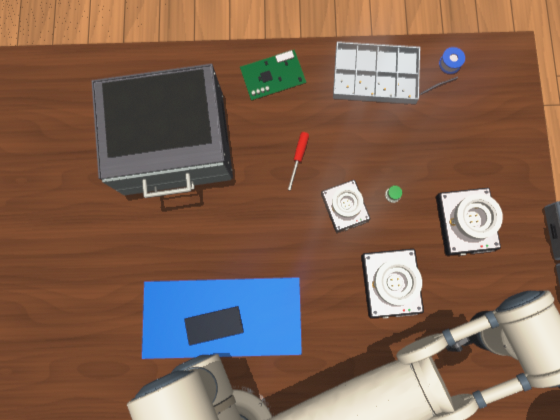

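Scene: three ring cradles at (207,160), (134,194) and (232,214). The last has the smallest ring, sits next to the jar at (192,230), and its seat measures about 0.066 m high, so it is the match. The handle is at (381,216) on the only cabinet with a bar handle; the grey drawer box at (40,160) is a distractor. The top view agrees, with the small cradle at (347,202) and the handle at (167,190).

```bash
python3 - <<'E'
from h import *
A=[]
for n in("scene","top"):
    s=manip.snapshot(n)
    for t in("drawer_handle","ring_seat"):
        for r in manip.masks_of(s,t):
            m=r["mask"];P=cloud(s,m)
            v,u=np.nonzero(m);print(n,t,round(r["score"],2),m.sum(),u.mean().round(),v.mean().round(),u.min(),u.max(),v.min(),v.max(),"z",np.percentile(P[:,2],[2,50,98]).round(3),"xy",P[:,:2].min(0).round(3),P[:,:2].max(0).round(3))
            if t=="ring_seat":
                # ring rim: top pixels near white ring
                zt=np.percentile(P[:,2],97);q=P[P[:,2]>zt-.006]
                print("   rim centre",cv2.minEnclosingCircle(q[:,:2].astype(np.float32)),zt.round(3))
    # handle bar by height & location
    P=cloud(s,np.ones((420,560),bool))
    q=P[(abs(P[:,0]-.606)<.035)&(abs(P[:,1]-.146)<.08)&(P[:,2]>.125)&(P[:,2]<.155)]
    (c,sz,a)=cv2.minAreaRect(q[:,:2].astype(np.float32));print("bar",len(q),c,sz,a,q[:,2].max())
    # cabinet top
    q=P[(P[:,2]>.170)&(P[:,2]<.186)&(P[:,0]>.55)&(P[:,1]>-.1)&(P[:,1]<.4)]
    print("cab",len(q),cv2.minAreaRect(q[:,:2].astype(np.float32)),np.median(q[:,2]))
    if n=="scene": A=[cv2.resize(s["img"][140:245,110:260],None,fx=3,fy=3)]
    else: A.append(cv2.resize(s["img"][170:275,320:470],None,fx=3,fy=3)); 
cv2.imwrite("pics/crop.png",cv2.resize(np.vstack(A),(428,600)))
E
```

```text
scene drawer_handle 0.53 177 385.0 217.0 362 404 213 223 z [-0.003  0.144  0.171] xy [0.492 0.088] [0.652 0.264]
scene ring_seat 0.63 447 232.0 215.0 219 244 204 229 z [0.029 0.077 0.084] xy [ 0.482 -0.369] [ 0.622 -0.272]
   rim centre ((0.5818870067596436, -0.31120213866233826), 0.04159621149301529) 0.084
scene ring_seat 0.63 703 206.0 159.0 190 222 145 174 z [0.082 0.107 0.115] xy [ 0.212 -0.515] [ 0.428 -0.369]
   rim centre ((0.3687249720096588, -0.42363595962524414), 0.05897479131817818) 0.114
scene ring_seat 0.6 860 132.0 193.0 113 151 177 210 z [0.081 0.107 0.114] xy [ 0.381 -0.717] [ 0.588 -0.583]
   rim centre ((0.529794454574585, -0.6402934193611145), 0.05900856480002403) 0.114
bar 163 (0.6141839027404785, 0.14696644246578217) (0.032244086265563965, 0.11920011788606644) 7.899745941162109 0.15004100041543755
cab 10464 ((0.7792328000068665, 0.16793465614318848), (0.26916396617889404, 0.3132496774196625), 6.882770538330078) 0.17831932382119137
top drawer_handle 0.68 1690 166.0 178.0 103 226 163 198 z [0.077 0.145 0.175] xy [0.592 0.   ] [0.69  0.357]
top ring_seat 0.77 642 34
[... 315 characters left out ...]
95077049732208), 0.1497347205877304) 0.174
top ring_seat 0.66 1351 398.0 282.0 375 421 259 304 z [0.086 0.11  0.116] xy [ 0.314 -0.482] [ 0.424 -0.369]
   rim centre ((0.36841580271720886, -0.4263194799423218), 0.057119306176900864) 0.116
top ring_seat 0.55 1348 478.0 216.0 454 501 194 239 z [0.085 0.109 0.116] xy [ 0.471 -0.698] [ 0.585 -0.583]
   rim centre ((0.5282876491546631, -0.6410374641418457), 0.057907868176698685) 0.116
bar 330 (0.6204042434692383, 0.15520530939102173) (0.047808870673179626, 0.13696950674057007) 5.794057846069336 0.15459355588988366
cab 12543 ((0.7784742712974548, 0.16597920656204224), (0.2720724940299988, 0.31258338689804077), 6.95740270614624) 0.17909548829397504
```

View pics/crop.png

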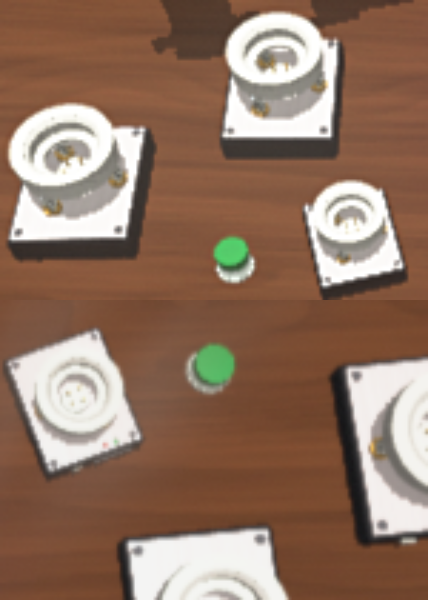

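The crop shows the chosen ring (bottom, at ~(78,395)) is about 80 mm across against ~115 mm for the other two. So the seat is at about (0.580, -0.312), the cabinet yaw is about 6.9°, and the handle is at about (0.608, 0.146). I'll move towards the handle.

Call:
drive_tool --pt "0 0 -0.12 0.0477 -0.0364 0 1" --pt "0 0 -0.24 0.0954 -0.0728 0 1" --pt "0 0 -0.36 0.143 -0.109 0 1" --pt "0 0 -0.48 0.191 -0.146 0 1" --pt "0 0 -0.6 0.238 -0.182 0 1"

```text
time: 1.72
ee_pos: [0.3971, -0.2703, 0.3041]
tool_rot: [[0.493, 0.87, 0.001], [0.87, -0.493, -0.0], [0.0, 0.001, -1.0]]
wrist_force: [0.5, -0.9, 0.7]
grip_width: 0.0854
grasp_force: 0.0
```

```bash
cat >> h.py <<'E'
def plan(P,yaw_y):
    "tool-frame shift and z turn to bring TCP to P with tool y at world angle yaw_y (deg), tool down"
    st=manip.state();R=np.array(st["tool_rot"]);a=np.degrees(np.arctan2(R[1,1],R[0,1]))
    d=(yaw_y-a+90)%180-90
    print("t",st["time"],"pos",np.array(st["ee_pos"]).round(4),"ya",a.round(1),"tilt",R[:,2].round(4),"shift",tool(P).round(4),"turn z(tool)",(-np.radians(d)).round(3),"q",np.round(st["qpos"],1),"F",np.round(st["wrist_force"],1),"w",st["grip_width"],st["grasp_force"])
E
python3 -c "
from h import *
plan([.600,.146,.304],6.9)"
```

```text
t 1.725 pos [ 0.3971 -0.2703  0.3041] ya -29.5 tilt [ 8.e-04 -4.e-04 -1.e+00] shift [ 4.622e-01 -2.860e-02  1.000e-04] turn z(tool) -0.636 q [-38.3 -13.3  88.1   0.  105.1  -8.8] F [ 0.5 -0.9  0.7] w 0.08538349784316322 0.0
```

Call:
drive_tool --pt "0 0 -0.1 0.058 -0.0036 0 1" --pt "0 0 -0.2 0.116 -0.0072 0 1" --pt "0 0 -0.3 0.174 -0.0108 0 1" --pt "0 0 -0.4 0.232 -0.0144 0 1" --pt "0 0 -0.5 0.29 -0.018 0 1"

```text
time: 2.35
ee_pos: [0.5254, -0.0096, 0.3042]
tool_rot: [[0.016, 1.0, 0.001], [1.0, -0.016, -0.0], [-0.0, 0.001, -1.0]]
wrist_force: [1.2, -0.3, 0.8]
grip_width: 0.0853
grasp_force: 0.0
```

```bash
python3 -c "
from h import *
plan([.600,.146,.304],6.9)"
```

```text
t 2.35 pos [ 0.5254 -0.0096  0.3042] ya -0.9 tilt [ 9.e-04 -2.e-04 -1.e+00] shift [0.1567 0.0722 0.0002] turn z(tool) -0.136 q [ -4.7  -6.3  81.9  -0.  104.3  -3.9] F [ 1.2 -0.3  0.8] w 0.08531289507531332 0.0
```

Call:
drive_tool --pt "0 0 -0.045 0.05 0.023 0 0.5" --pt "0 0 -0.09 0.1 0.046 0 0.5" --pt "0 0 -0.136 0.157 0.072 0 0.5" --pt "0 0 -0.136 0.157 0.072 0 0.5" --pt "0 0 -0.136 0.157 0.072 0 0.5"

```text
time: 2.98
ee_pos: [0.5998, 0.1442, 0.3036]
tool_rot: [[-0.117, 0.993, -0.001], [0.993, 0.117, -0.001], [-0.001, -0.001, -1.0]]
wrist_force: [0.5, -0.6, 0.5]
grip_width: 0.0429
grasp_force: 0.0
```

```bash
python3 - <<'E'
from h import *
s=manip.snapshot("wrist");cv2.imwrite("pics/w1.png",s["img"]);print(s["xyz"],np.round(s["rotation"],3).tolist())
find(s,["drawer_handle","drawer_floor"])
P=cloud(s,np.ones((420,560),bool))
q=P[(abs(P[:,0]-.607)<.02)&(abs(P[:,1]-.146)<.056)&(P[:,2]>.136)&(P[:,2]<.152)]
print(len(q),cv2.minAreaRect(q[:,:2].astype(np.float32)),np.percentile(q[:,2],[5,50,95]))
plan([.606,.146,.2],6.9)
E
```

```text
[0.59213163 0.21691563 0.3733492 ] [[0.993, 0.112, 0.033], [0.117, -0.951, -0.287], [-0.001, 0.289, -0.957]]
drawer_handle 0.74 [0.6044 0.1461 0.1414] [291. 217.]
drawer_floor 0.74 [0.6798 0.1549 0.0885] [383. 198.]
2887 ((0.6099813580513, 0.14599555730819702), (0.03386741504073143, 0.112016960978508), 0.08842547982931137) [0.14353468 0.14605917 0.14748414]
t 3.125 pos [0.5996 0.143  0.3046] ya 6.6 tilt [ 1.e-03 -1.e-04 -1.e+00] shift [0.0023 0.0066 0.1046] turn z(tool) -0.005 q [ 10.3   7.8  67.7  -0.  104.5   3.6] F [-0.2 -0.3  0.9] w 0.0425511540624522 0.0
```

View pics/w1.png

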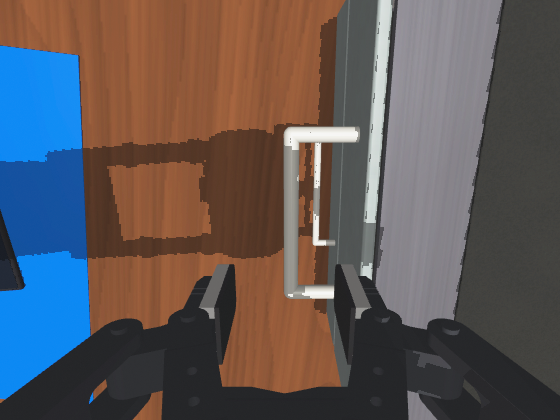

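The wrist view shows the handle bar vertical at column ~291, rows 130–297, centred at about (0.605, 0.146, 0.142). I'll straddle it and close.

Call:
drive_tool --pt "0 0 0 0.002 0.0055 0.02 0.4" --pt "0 0 0 0.002 0.0055 0.045 0.4" --pt "0 0 0 0.002 0.0055 0.07 0.4" --pt "0 0 0 0.002 0.0055 0.09 0.4" --pt "0 0 0 0.002 0.0055 0.106 0.4"

```text
time: 3.75
ee_pos: [0.6046, 0.1464, 0.1993]
tool_rot: [[-0.116, 0.993, 0.001], [0.993, 0.116, -0.0], [-0.0, 0.001, -1.0]]
wrist_force: [-26.3, -7.4, 50.5]
grip_width: 0.0339
grasp_force: 22.5
```

Call:
drive_tool --pt "0 0 0 0 0 0 0.2" --pt "0 0 0 0 0 0 0" --pt "0 0 0 0 0 0 0" --pt "0 0 0 0 0 0 0" --pt "0 0 0 0 0 0 0" --squeeze 50

```text
time: 4.38
ee_pos: [0.6039, 0.1465, 0.1987]
tool_rot: [[-0.117, 0.993, -0.003], [0.993, 0.117, -0.001], [-0.0, -0.003, -1.0]]
wrist_force: [-7.9, -1.1, 7.4]
grip_width: 0.0081
grasp_force: 48.8
```

Call:
drive_tool --pt "0 0 0 0 -0.01 0 0" --pt "0 0 0 0 -0.025 0 0" --pt "0 0 0 0 -0.04 0 0" --pt "0 0 0 0 -0.055 0 0" --pt "0 0 0 0 -0.07 0 0"

```text
time: 5.0
ee_pos: [0.5356, 0.1384, 0.1987]
tool_rot: [[-0.116, 0.993, 0.003], [0.993, 0.116, 0.0], [-0.0, 0.003, -1.0]]
wrist_force: [3.0, -0.4, 4.2]
grip_width: 0.0082
grasp_force: 49.6
```

Call:
drive_tool --pt "0 0 0 0 -0.015 0 0" --pt "0 0 0 0 -0.03 0 0" --pt "0 0 0 0 -0.045 0 0" --pt "0 0 0 0 -0.06 0 0" --pt "0 0 0 0 -0.07 0 0"

```text
time: 5.62
ee_pos: [0.4659, 0.1301, 0.1987]
tool_rot: [[-0.116, 0.993, 0.003], [0.993, 0.116, -0.0], [-0.001, 0.003, -1.0]]
wrist_force: [2.9, -2.4, 4.7]
grip_width: 0.008
grasp_force: 49.8
```

```bash
python3 - <<'E'
from h import *
for n in("scene","top"):
    s=manip.snapshot(n)
    find(s,["drawer_handle","drawer_floor","orange_speaker_mid","blue_speaker_mid"])
    if n=="scene":cv2.imwrite("pics/s2.png",cv2.resize(s["img"][150:350,280:500],None,fx=2.5,fy=2.5))
plan([.466,.13,.2],6.9)
E
```

```text
drawer_handle 0.58 [0.466  0.13   0.1416] [372. 180.]
drawer_floor 0.76 [0.5443 0.1382 0.0888] [373. 209.]
orange_speaker_mid 0.59 [0.5828 0.207  0.1288] [399. 213.]
blue_speaker_mid 0.79 [0.6005 0.0863 0.1225] [360. 217.]
drawer_handle 0.74 [0.4696 0.1296 0.1406] [172. 245.]
drawer_handle 0.2 [ 0.7142 -0.1835  0.0116] [296. 161.]
drawer_floor 0.72 [0.5522 0.135  0.0907] [175. 216.]
orange_speaker_mid 0.55 [0.5857 0.2093 0.1239] [143. 201.]
blue_speaker_mid 0.87 [0.6012 0.0831 0.1251] [193. 194.]
t 6.125 pos [0.4659 0.1301 0.1987] ya 6.7 tilt [ 5.e-04 -6.e-04 -1.e+00] shift [-0.0001  0.0001 -0.0013] turn z(tool) -0.004 q [ 11.6 -12.7  98.3  -0.   94.4   4.9] F [-1.7 -2.6  7.7] w 0.007645799619583812 50.024093985557556
```

View pics/s2.png

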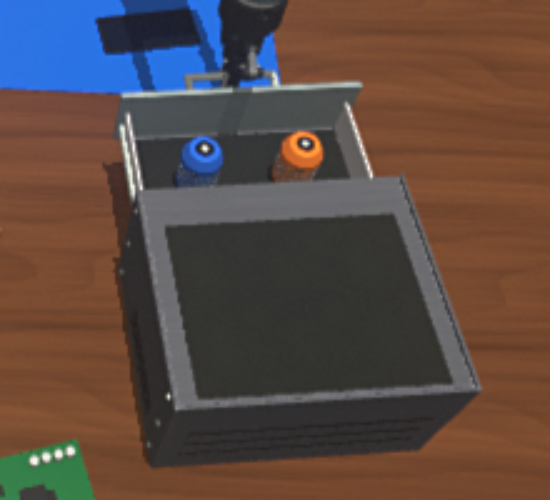

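Crop: the drawer is open about 0.139 m. The orange speaker is at crop (300,150), about (0.584, 0.208), and the blue one at (203,155), about (0.601, 0.085). I'll release and rise.

Call:
drive_tool --pt "0 0 0 0 0 0 0.27" --pt "0 0 0 0 0 0 0.27" --pt "0 0 0 0 0 -0.015 0.27" --pt "0 0 0 0 0 -0.04 0.27" --pt "0 0 0 0 0 -0.08 0.27"

```text
time: 6.75
ee_pos: [0.4656, 0.1305, 0.278]
tool_rot: [[-0.117, 0.993, -0.003], [0.993, 0.117, -0.0], [-0.0, -0.003, -1.0]]
wrist_force: [0.8, 0.6, -0.1]
grip_width: 0.0229
grasp_force: 0.0
```

```bash
python3 -c "
from h import *
plan([.57,.18,.32],96.9)"
```

```text
t 6.75 pos [0.4656 0.1305 0.278 ] ya 6.7 tilt [-2.5e-03 -3.0e-04 -1.0e+00] shift [ 0.037   0.1094 -0.0423] turn z(tool) 1.567 q [ 11.6 -12.9  90.5   0.  102.6   4.9] F [ 0.8  0.6 -0.1] w 0.022927595335168038 0.0
```

Call:
drive_tool --pt "0 0 -0.17 0.008 0.02 -0.04 0.7" --pt "0 0 -0.34 0.016 0.04 -0.04 0.95" --pt "0 0 -0.51 0.024 0.05 -0.04 0.95" --pt "0 0 -0.68 0.03 0.05 -0.04 0.95" --pt "0 0 -0.85 0.037 0.05 -0.04 0.95"

```text
time: 7.38
ee_pos: [0.5115, 0.1734, 0.3185]
tool_rot: [[-0.826, 0.563, 0.0], [0.563, 0.826, 0.0], [0.0, 0.0, -1.0]]
wrist_force: [-0.1, 0.0, 0.6]
grip_width: 0.0813
grasp_force: 0.0
```

Call:
drive_tool --pt "0 0 -0.17 0 0 0 0.95" --pt "0 0 -0.34 0 0 0 0.95" --pt "0 0 -0.51 0 0 0 0.95" --pt "0 0 -0.68 0 0 0 0.95" --pt "0 0 -0.72 0 0 0 0.95"

```text
time: 8.0
ee_pos: [0.5114, 0.1732, 0.3186]
tool_rot: [[-0.993, -0.119, 0.0], [-0.119, 0.993, 0.0], [-0.0, 0.0, -1.0]]
wrist_force: [-0.1, 0.1, 0.0]
grip_width: 0.0812
grasp_force: 0.0
```

```bash
python3 - <<'E'
from h import *
s=manip.snapshot("wrist");cv2.imwrite("pics/w2.png",s["img"])
find(s,["drawer_handle","drawer_floor","orange_speaker_mid","blue_speaker_mid"])
for n in("orange_speaker_mid","blue_speaker_mid"):
    for r in manip.masks_of(s,n)[:1]:
        P=cloud(s,r["mask"]);zt=np.percentile(P[:,2],95);q=P[abs(P[:,2]-zt)<.004]
        print(n,round(r["score"],2),zt,cv2.minEnclosingCircle(q[:,:2].astype(np.float32)),np.median(q,0))
plan([.5845,.208,.186],96.9)
E
```

```text
drawer_handle 0.74 [0.4688 0.1311 0.1423] [231. 145.]
drawer_floor 0.89 [0.5412 0.1391 0.09  ] [242. 224.]
orange_speaker_mid 0.67 [0.5832 0.2028 0.1252] [311. 295.]
orange_speaker_mid 0.78 0.16459360721777191 ((0.5853926539421082, 0.20483967661857605), 0.02016708441078663) [0.58357463 0.20405824 0.16368587]
blue_speaker_mid 0.55 0.1565089029826217 ((0.5867360830307007, 0.07096682488918304), 0.01346056628972292) [0.58481661 0.0686574  0.15543949]
t 8.35 pos [0.5113 0.1731 0.318 ] ya 96.6 tilt [ 0.e+00  1.e-04 -1.e+00] shift [-0.0767  0.0262  0.132 ] turn z(tool) -0.005 q [ 15.1  -3.9  78.2   0.  105.6 -81.5] F [-0.  -0.1  0.1] w 0.08092078459320655 0.0
```

View pics/w2.png

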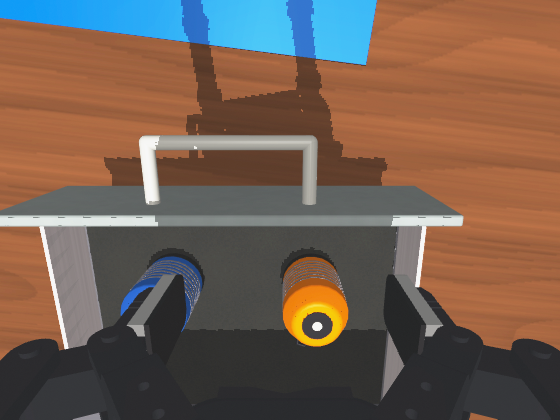

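The orange speaker top is at (317,326). From depth its axis is about (0.5845, 0.205) and its top z 0.164, which fits foot 0.088 + 76 mm.

Call:
drive_tool --pt "0 0 0 -0.038 0.012 0 0.95" --pt "0 0 0 -0.0763 0.0232 0.005 0.95" --pt "0 0 0 -0.0763 0.0232 0.02 0.95" --pt "0 0 0 -0.0763 0.0232 0.04 0.95" --pt "0 0 0 -0.0763 0.0232 0.06 0.95"

```text
time: 8.98
ee_pos: [0.5838, 0.2047, 0.257]
tool_rot: [[-0.993, -0.116, -0.0], [-0.116, 0.993, -0.0], [0.0, -0.0, -1.0]]
wrist_force: [0.1, 0.5, 0.7]
grip_width: 0.0812
grasp_force: 0.0
```

Call:
drive_tool --pt "0 0 0 0 0 0.02 0.95" --pt "0 0 0 0 0 0.04 0.95" --pt "0 0 0 0 0 0.058 0.95" --pt "0 0 0 0 0 0.07 0.95" --pt "0 0 0 0 0 0.072 0.95"

```text
time: 9.6
ee_pos: [0.5841, 0.2048, 0.1846]
tool_rot: [[-0.993, -0.116, -0.002], [-0.116, 0.993, -0.0], [0.002, -0.0, -1.0]]
wrist_force: [-0.3, -0.6, 0.0]
grip_width: 0.0813
grasp_force: 0.0
```

Call:
drive_tool --pt "0 0 0 0 0 0 0.8" --pt "0 0 0 0 0 0 0.65" --pt "0 0 0 0 0 0 0.5" --pt "0 0 0 0 0 0 0.4" --pt "0 0 0 0 0 0 0.3" --squeeze 50

```text
time: 10.22
ee_pos: [0.5849, 0.2051, 0.1872]
tool_rot: [[-0.993, -0.116, 0.002], [-0.116, 0.993, 0.001], [-0.002, 0.001, -1.0]]
wrist_force: [-0.5, 0.5, 4.8]
grip_width: 0.0489
grasp_force: 52.3
```

Gripped at about 49 mm. Lifting.

Call:
drive_tool --pt "0 0 0 0 0 -0.02 0.3" --pt "0 0 0 0 0 -0.05 0.3" --pt "0 0 0 0 0 -0.085 0.3" --pt "0 0 0 0 0 -0.12 0.3" --pt "0 0 0 0 0 -0.14 0.3" --squeeze 60

```text
time: 10.85
ee_pos: [0.5844, 0.2049, 0.3289]
tool_rot: [[-0.993, -0.116, 0.002], [-0.116, 0.993, 0.001], [-0.002, 0.0, -1.0]]
wrist_force: [0.0, -0.6, -2.3]
grip_width: 0.0487
grasp_force: 62.2
```

```bash
python3 - <<'E'
from h import *
s=manip.snapshot("scene")
find(s,["orange_speaker_mid","blue_speaker_mid","ring_seat"])
plan([.5805,-.312,.30],60)
E
```

```text
orange_speaker_mid 0.69 [0.5829 0.2082 0.2688] [413. 184.]
blue_speaker_mid 0.85 [0.6017 0.0856 0.1235] [360. 217.]
ring_seat 0.91 [ 0.3677 -0.4238  0.0894] [207. 161.]
ring_seat 0.64 [ 0.5772 -0.3128  0.0653] [232. 215.]
ring_seat 0.62 [ 0.5283 -0.6424  0.0912] [133. 194.]
t 11.05 pos [0.5844 0.2049 0.3256] ya 96.7 tilt [-4.e-04 -2.e-04 -1.e+00] shift [ 0.0638 -0.5129  0.0257] turn z(tool) 0.64 q [ 16.2   8.6  64.7  -0.  106.8 -80.5] F [-0.1 -0.5 -1.7] w 0.04876794424769735 62.19192705117166
```

Call:
drive_tool --pt "0 0 0.05 0.004 -0.035 0 0.3" --pt "0 0 0.12 0.01 -0.08 0 0.3" --pt "0 0 0.2 0.016 -0.13 0 0.3" --pt "0 0 0.28 0.023 -0.185 0 0.3" --pt "0 0 0.36 0.03 -0.24 0 0.3"

```text
time: 11.68
ee_pos: [0.5819, -0.0385, 0.3237]
tool_rot: [[-0.97, 0.244, -0.003], [0.244, 0.97, 0.0], [0.003, -0.0, -1.0]]
wrist_force: [0.8, 0.2, -2.1]
grip_width: 0.0487
grasp_force: 62.3
```

```bash
python3 - <<'E'
from h import *
plan([.58,-.24,.29],60)
E
```

```text
t 11.675 pos [ 0.5819 -0.0385  0.3237] ya 75.9 tilt [-3.4e-03  4.0e-04 -1.0e+00] shift [-0.0474 -0.1959  0.0336] turn z(tool) 0.277 q [ -7.1   3.   70.8  -0.  106.4 -83. ] F [ 0.8  0.2 -2.1] w 0.048702954568495556 62.33291186392307
```

Call:
drive_tool --pt "0 0 0.06 -0.012 -0.05 0.005 0.3" --pt "0 0 0.12 -0.024 -0.1 0.01 0.3" --pt "0 0 0.18 -0.036 -0.15 0.015 0.3" --pt "0 0 0.24 -0.048 -0.2 0.02 0.3" --pt "0 0 0.277 -0.053 -0.22 0.02 0.3"

```text
time: 12.3
ee_pos: [0.5797, -0.2658, 0.3025]
tool_rot: [[-0.865, 0.501, -0.005], [0.501, 0.865, 0.002], [0.005, -0.001, -1.0]]
wrist_force: [-0.0, 0.9, -1.9]
grip_width: 0.0483
grasp_force: 62.4
```

```bash
python3 - <<'E'
from h import *
plan([.581,-.312,.22],60)
s=manip.snapshot("wrist");cv2.imwrite("pics/w3.png",s["img"])
find(s,["orange_speaker_mid","ring_seat"])
for r in manip.masks_of(s,"ring_seat"):
    P=cloud(s,r["mask"]);q=P[(P[:,2]>.076)&(P[:,2]<.09)]
    if len(q)>20: print(round(r["score"],2),len(q),cv2.minEnclosingCircle(q[:,:2].astype(np.float32)))
for n in("scene","top"):
    s=manip.snapshot(n);find(s,["orange_speaker_mid"])
    P=cloud(s,np.ones((420,560),bool));q=P[(P[:,2]>.077)&(P[:,2]<.09)&(np.hypot(P[:,0]-.581,P[:,1]+.312)<.05)]
    c0=np.array([.581,-.312])
    from scipy.optimize import least_squares
    print(n,len(q),least_squares(lambda p:np.maximum(np.hypot(q[:,0]-p[0],q[:,1]-p[1])-.04,0)+np.maximum(.0285-np.hypot(q[:,0]-p[0],q[:,1]-p[1]),0),c0).x)
E
```

```text
t 12.3 pos [ 0.5797 -0.2658  0.3025] ya 59.9 tilt [-0.0049  0.0019 -1.    ] shift [-0.0247 -0.0393  0.0824] turn z(tool) -0.002 q [-27.7  11.4  63.9  -0.  105.  -87.6] F [-0.   0.9 -1.9] w 0.04831707148578683 62.419857094064355
0.92 2598 ((0.5814691185951233, -0.31241923570632935), 0.04023541510105133)
0.74 823 ((0.39051055908203125, -0.4019717574119568), 0.046871211379766464)
orange_speaker_mid 0.74 [ 0.5806 -0.2598  0.2456] [245. 182.]
scene 234 [ 0.58222983 -0.31159489]
orange_speaker_mid 0.52 [ 0.5785 -0.2619  0.2419] [332. 189.]
top 121 [ 0.58073853 -0.31367252]
```

View pics/w3.png

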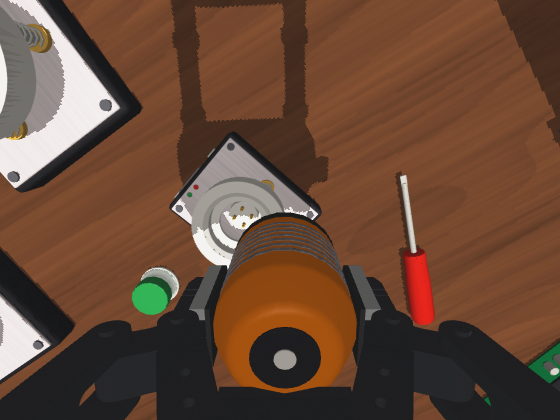

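The wrist view shows the upright orange speaker held with its top at (285,360). The small ring at (240,225) has green and red LEDs beside it and the jar at (153,290). The three cameras agree on a ring centre of (0.5815, -0.3124).

Call:
drive_tool --pt "0 0 0 -0.012 -0.02 0.015 0.3" --pt "0 0 0 -0.0245 -0.0392 0.035 0.3" --pt "0 0 0 -0.0245 -0.0392 0.06 0.3" --pt "0 0 0 -0.0245 -0.0392 0.085 0.3" --pt "0 0 0 -0.0245 -0.0392 0.095 0.3"

```text
time: 13.32
ee_pos: [0.5814, -0.3102, 0.2065]
tool_rot: [[-0.867, 0.499, -0.005], [0.499, 0.867, 0.003], [0.006, -0.0, -1.0]]
wrist_force: [0.1, -1.1, -1.7]
grip_width: 0.0486
grasp_force: 62.4
```

```bash
python3 - <<'E'
from h import *
ims=[]
for n in("scene","top"):
    s=manip.snapshot(n);find(s,["orange_speaker_mid"])
    for r in manip.masks_of(s,"orange_speaker_mid")[:1]:
        P=cloud(s,r["mask"]);print(P.min(0),P.max(0))
    u,v=px(s,[.5815,-.3124,.12]).astype(int);ims.append(cv2.resize(s["img"][v-45:v+45,u-50:u+50],None,fx=4,fy=4))
cv2.imwrite("pics/c4.png",np.hstack(ims))
plan([.5815,-.3124,.164],60)
E
```

```text
orange_speaker_mid 0.5 [ 0.578  -0.3075  0.1465] [231. 201.]
[ 0.57493125 -0.33420275  0.11166151] [ 0.60919205 -0.29039342  0.20833667]
orange_speaker_mid 0.71 [ 0.5814 -0.3094  0.1494] [349. 196.]
[ 0.55687844 -0.32417429  0.11688076] [ 0.58262158 -0.28590586  0.18605666]
t 13.625 pos [ 0.5829 -0.3098  0.2125] ya 60.2 tilt [ 0.0021 -0.0013 -1.    ] shift [ 0.     -0.003   0.0485] turn z(tool) 0.003 q [-30.9  14.4  69.5  -0.   95.9 -91.1] F [ 0.6  0.5 -2.6] w 0.048442984543605246 62.46103837620467
```

View pics/c4.png

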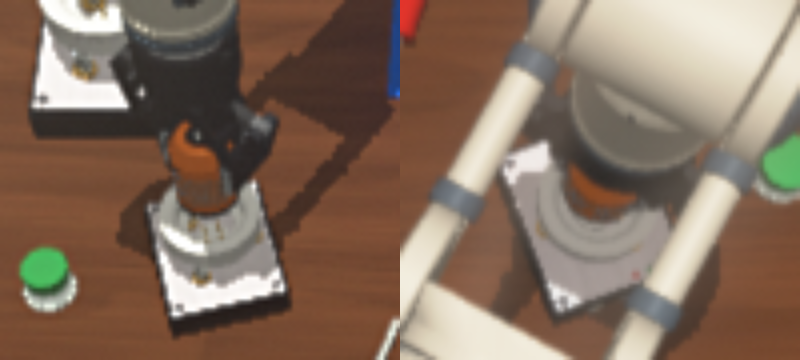

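The crops show the speaker upright over the ring, within about 3 mm. I'll correct that and descend gently.

Call:
drive_tool --pt "0 0 0 0 -0.003 0.003 0.3" --pt "0 0 0 0 -0.003 0.009 0.3" --pt "0 0 0 0 -0.003 0.015 0.3" --pt "0 0 0 0 -0.003 0.021 0.3" --pt "0 0 0 0 -0.003 0.025 0.3"

```text
time: 14.25
ee_pos: [0.5809, -0.3119, 0.1851]
tool_rot: [[-0.867, 0.497, -0.001], [0.497, 0.867, 0.0], [0.001, 0.0, -1.0]]
wrist_force: [-0.2, 0.4, -1.9]
grip_width: 0.0487
grasp_force: 62.5
```

Call:
drive_tool --pt "0 0 0 0 0 0 0.3" --pt "0 0 0 0 0 0 0.3" --pt "0 0 0 0 0 0 0.3" --pt "0 0 0 0 0 0 0.3" --pt "0 0 0 0 0 0 0.3"

```text
time: 14.88
ee_pos: [0.5811, -0.312, 0.186]
tool_rot: [[-0.867, 0.498, 0.0], [0.498, 0.867, -0.0], [-0.0, 0.0, -1.0]]
wrist_force: [0.4, -0.3, -1.8]
grip_width: 0.0486
grasp_force: 62.5
```

```bash
python3 - <<'E'
from h import *
plan([.5815,-.3124,.164],60)
E
```

```text
t 14.875 pos [ 0.5811 -0.312   0.186 ] ya 60.2 tilt [ 2.e-04 -1.e-04 -1.e+00] shift [-0.0006 -0.0001  0.022 ] turn z(tool) 0.003 q [-31.2  14.8  71.7   0.   93.4 -91.4] F [ 0.4 -0.3 -1.8] w 0.04861131511009245 62.45792582631111
```

Call:
drive_tool --pt "0 0 0 0 0 0.004 0.3" --pt "0 0 0 0 0 0.008 0.3" --pt "0 0 0 0 0 0.012 0.3" --pt "0 0 0 0 0 0.015 0.3" --pt "0 0 0 0 0 0.017 0.3"

```text
time: 15.5
ee_pos: [0.581, -0.312, 0.1685]
tool_rot: [[-0.867, 0.498, -0.0], [0.498, 0.867, 0.0], [0.0, 0.0, -1.0]]
wrist_force: [0.5, 0.6, -2.2]
grip_width: 0.0487
grasp_force: 62.5
```

Call:
drive_tool --pt "0 0 0 0 0 0.001 0.3" --pt "0 0 0 0 0 0.002 0.3" --pt "0 0 0 0 0 0.003 0.3" --pt "0 0 0 0 0 0.004 0.3" --pt "0 0 0 0 0 0.005 0.3"

```text
time: 16.12
ee_pos: [0.5811, -0.312, 0.165]
tool_rot: [[-0.867, 0.498, 0.001], [0.498, 0.867, -0.0], [-0.001, -0.0, -1.0]]
wrist_force: [-2.3, 1.1, 3.9]
grip_width: 0.0491
grasp_force: 62.8
```

Contact at TCP z ≈ 0.165, with a preload of about 6 N, as expected. Pressing now.

Call:
drive_tool --pt "0 0 0 0 0 0 0.3" --pt "0 0 0 0 0 0.001 0.3" --pt "0 0 0 0 0 0.003 0.3" --pt "0 0 0 0 0 0.005 0.3" --pt "0 0 0 0 0 0.006 0.3" --squeeze 80

```text
time: 16.75
ee_pos: [0.5811, -0.3121, 0.1587]
tool_rot: [[-0.867, 0.498, 0.001], [0.498, 0.867, -0.0], [-0.001, -0.0, -1.0]]
wrist_force: [-3.3, 1.7, 8.4]
grip_width: 0.048
grasp_force: 81.9
```

Call:
drive_tool --pt "0 0 0 0 0 0.001 0.3" --pt "0 0 0 0 0 0.002 0.3" --pt "0 0 0 0 0 0.003 0.3" --pt "0 0 0 0 0 0.004 0.3" --pt "0 0 0 0 0 0.004 0.3"

```text
time: 17.38
ee_pos: [0.5811, -0.3121, 0.1555]
tool_rot: [[-0.867, 0.498, 0.001], [0.498, 0.867, -0.001], [-0.001, -0.0, -1.0]]
wrist_force: [-4.2, 2.0, 9.3]
grip_width: 0.0485
grasp_force: 82.1
```

```bash
python3 - <<'E'
from h import *
plan([.5815,-.3124,.152],60)
for n in("scene","top"):
    s=manip.snapshot(n)
    find(s,["ring_seat","orange_speaker_mid"])
    for r in manip.masks_of(s,"ring_seat"):
        P=cloud(s,r["mask"]);q=P[np.hypot(P[:,0]-.581,P[:,1]+.312)<.042]
        if len(q)>50: print(n,"rim z",np.percentile(q[:,2],[50,75,85]))
E
```

```text
t 17.375 pos [ 0.5811 -0.3121  0.1555] ya 60.2 tilt [ 1.1e-03 -7.0e-04 -1.0e+00] shift [-0.0005 -0.0001  0.0035] turn z(tool) 0.003 q [-31.2  15.4  74.1  -0.   90.3 -91.4] F [-4.2  2.   9.3] w 0.0485019087519555 82.14468337129802
ring_seat 0.68 [ 0.5263 -0.64    0.0912] [133. 193.]
ring_seat 0.47 [ 0.573  -0.3128  0.0559] [232. 216.]
scene rim z [0.06850666 0.07099822 0.07181511]
ring_seat 0.87 [ 0.3697 -0.4242  0.0903] [396. 281.]
ring_seat 0.75 [ 0.5315 -0.6406  0.0939] [476. 216.]
ring_seat 0.67 [ 0.5821 -0.3114  0.0606] [346. 202.]
orange_speaker_mid 0.41 [ 0.5794 -0.3107  0.0896] [347. 201.]
top rim z [0.07180792 0.07349389 0.07426691]
top rim z [0.1081654 0.120026  0.1216626]
```

Call:
drive_tool --pt "0 0 0 0 0 0.001 0.3" --pt "0 0 0 0 0 0.002 0.3" --pt "0 0 0 0 0 0.003 0.3" --pt "0 0 0 0 0 0.0035 0.3" --pt "0 0 0 0 0 0.0035 0.3"

```text
time: 18.4
ee_pos: [0.5811, -0.3121, 0.1527]
tool_rot: [[-0.867, 0.498, 0.001], [0.498, 0.867, -0.001], [-0.002, -0.0, -1.0]]
wrist_force: [-5.7, 2.8, 12.1]
grip_width: 0.0479
grasp_force: 82.3
```

Call:
drive_tool --pt "0 0 0 0 0 0 0.3" --pt "0 0 0 0 0 0 0.3" --pt "0 0 0 0 0 0 0.3" --pt "0 0 0 0 0 0 0.3" --pt "0 0 0 0 0 0 0.3"

```text
time: 19.02
ee_pos: [0.5812, -0.3121, 0.1527]
tool_rot: [[-0.867, 0.498, 0.002], [0.498, 0.867, -0.001], [-0.002, -0.0, -1.0]]
wrist_force: [-5.6, 2.6, 11.0]
grip_width: 0.0481
grasp_force: 82.3
```

```bash
python3 - <<'E'
from h import *
plan([.5815,-.3124,.152],60)
for n in("scene","top"):
    s=manip.snapshot(n)
    find(s,["ring_seat","blue_speaker_mid","jar_mid","driver_mid"])
    for r in manip.masks_of(s,"ring_seat"):
        P=cloud(s,r["mask"]);q=P[np.hypot(P[:,0]-.581,P[:,1]+.312)<.042]
        if len(q)>50: print(n,"rim z",np.percentile(q[:,2],[50,75,85]))
    if n=="scene":
        u,v=px(s,[.5815,-.3124,.12]).astype(int);cv2.imwrite("pics/c5.png",cv2.resize(s["img"][v-50:v+50,u-60:u+60],None,fx=5,fy=5))
E
```

```text
t 19.025 pos [ 0.5812 -0.3121  0.1527] ya 60.2 tilt [ 0.0016 -0.001  -1.    ] shift [-0.0005 -0.0001  0.0007] turn z(tool) 0.003 q [-31.2  15.5  74.4  -0.   90.  -91.4] F [-5.6  2.6 11. ] w 0.048121386529566754 82.32733801938593
ring_seat 0.71 [ 0.527  -0.6431  0.0918] [132. 193.]
ring_seat 0.64 [ 0.3697 -0.4208  0.0908] [208. 161.]
ring_seat 0.5 [ 0.5764 -0.315   0.0537] [232. 217.]
ring_seat 0.26 [ 0.6068 -0.4445  0.0147] [193. 230.]
blue_speaker_mid 0.6 [0.6018 0.0873 0.1229] [360. 218.]
jar_mid 0.56 [ 0.6071 -0.4464  0.0207] [192. 229.]
driver_mid 0.7 [ 0.7147 -0.1795  0.0081] [271. 264.]
scene rim z [0.06587294 0.06849124 0.0695074 ]
ring_seat 0.67 [ 0.3685 -0.4281  0.09  ] [397. 282.]
ring_seat 0.67 [ 0.5325 -0.6425  0.093 ] [477. 215.]
ring_seat 0.63 [ 0.5795 -0.312   0.0545] [346. 204.]
blue_speaker_mid 0.94 [0.6018 0.0872 0.1271] [191. 194.]
jar_mid 0.4 [0.4697 0.1303 0.1421] [172. 245.]
driver_mid 0.65 [ 0.714  -0.1848  0.0118] [297. 161.]
driver_mid 0.34 [ 0.58   -0.3099  0.0894] [347. 201.]
top rim z [0.06808068 0.07035265 0.07137398]
```

View pics/c5.png

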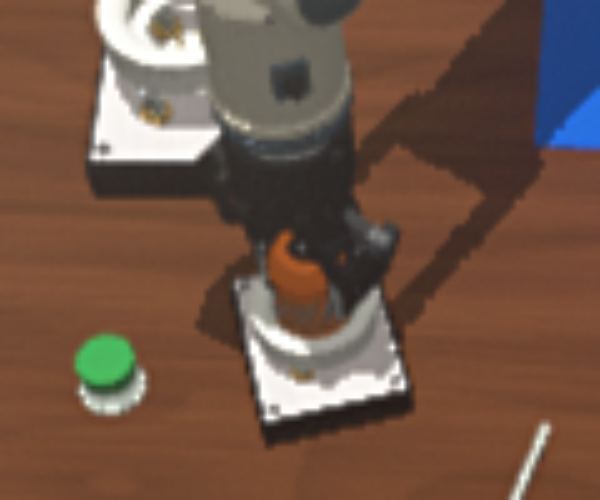

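The crop shows the speaker seated in the ring, which is down about 12 mm; the jar at (108,370) is undisturbed. I'll go one more millimetre and relieve the side load slightly.

Call:
drive_tool --pt "0 0 0 0.0005 0 0.0004 0.3" --pt "0 0 0 0.001 0 0.0008 0.3" --pt "0 0 0 0.001 0 0.0012 0.3" --pt "0 0 0 0.001 0 0.0012 0.3" --pt "0 0 0 0.001 0 0.0012 0.3"

```text
time: 20.25
ee_pos: [0.5809, -0.3119, 0.1521]
tool_rot: [[-0.867, 0.498, 0.004], [0.498, 0.867, -0.002], [-0.004, -0.0, -1.0]]
wrist_force: [-2.1, 1.4, 12.5]
grip_width: 0.0482
grasp_force: 82.6
```

Call:
drive_tool --pt "0 0 0 0 0 0 0.3" --pt "0 0 0 0 0 0 0.3" --pt "0 0 0 0 0 0 0.3" --pt "0 0 0 0 0 0 0.3" --pt "0 0 0 0 0 0 0.3"

```text
time: 20.88
ee_pos: [0.5809, -0.3119, 0.1521]
tool_rot: [[-0.867, 0.498, 0.004], [0.498, 0.867, -0.002], [-0.004, -0.0, -1.0]]
wrist_force: [-3.6, 1.0, 11.4]
grip_width: 0.0482
grasp_force: 82.6
```

```bash
python3 - <<'E'
from h import *
plan([.5815,-.3124,.152],60)
for n in("scene","top"):
    s=manip.snapshot(n)
    find(s,["ring_seat"])
    for r in manip.masks_of(s,"ring_seat"):
        P=cloud(s,r["mask"]);q=P[np.hypot(P[:,0]-.581,P[:,1]+.312)<.042]
        if len(q)>50: print(n,"rim z",np.percentile(q[:,2],[50,75,85]))
E
```

```text
t 20.875 pos [ 0.5809 -0.3119  0.1521] ya 60.2 tilt [ 0.0037 -0.0022 -1.    ] shift [-0.0008 -0.0001  0.0001] turn z(tool) 0.003 q [-31.2  15.4  74.6   0.   89.8 -91.4] F [-3.6  1.  11.4] w 0.0482326838691049 82.61655910871923
ring_seat 0.88 [ 0.3672 -0.4252  0.0904] [207. 160.]
ring_seat 0.73 [ 0.575  -0.3137  0.0542] [232. 217.]
ring_seat 0.72 [ 0.5267 -0.6412  0.0906] [133. 194.]
scene rim z [0.06468809 0.06757897 0.06860795]
ring_seat 0.93 [ 0.5295 -0.6407  0.09  ] [476. 217.]
ring_seat 0.87 [ 0.3693 -0.4268  0.0894] [397. 282.]
ring_seat 0.47 [ 0.5813 -0.3111  0.0566] [346. 203.]
top rim z [0.06853574 0.07051012 0.07102856]
```

Call:
drive_tool --pt "0 0 0 0 0 0.0004 0.3" --pt "0 0 0 0 0 0.0008 0.3" --pt "0 0 0 0 0 0.0012 0.3" --pt "0 0 0 0 0 0.0012 0.3" --pt "0 0 0 0 0 0.0012 0.3"

```text
time: 21.8
ee_pos: [0.5809, -0.3119, 0.1511]
tool_rot: [[-0.867, 0.498, 0.004], [0.498, 0.867, -0.002], [-0.004, -0.0, -1.0]]
wrist_force: [-2.7, 2.1, 12.9]
grip_width: 0.048
grasp_force: 82.6
```

Call:
drive_tool --pt "0 0 0 0 0 0 0.3" --pt "0 0 0 0 0 0 0.3" --pt "0 0 0 0 0 0 0.3" --pt "0 0 0 0 0 0 0.3" --pt "0 0 0 0 0 0 0.3"

```text
time: 22.42
ee_pos: [0.5809, -0.3119, 0.1511]
tool_rot: [[-0.867, 0.498, 0.004], [0.498, 0.867, -0.002], [-0.004, -0.0, -1.0]]
wrist_force: [-3.5, 1.7, 12.8]
grip_width: 0.0482
grasp_force: 82.6
```

Force is about 14.9 N and travel about 13.5 mm, which is past the pins and short of the stop. Handing in.

```bash
python3 -c "
from cell import manip
print(manip.close_job())"
```

```text
the job is handed in; nothing more can be done
None
```

I handed the job in at 22.4 s with the drawer open about 0.139 m and the orange speaker held in the smallest cradle's ring, pressed down about 13.5 mm at about 15 N; the blue speaker, jar and screwdriver measured in place. One thing might count against it: a brief wrist reading of about 57 N while lowering onto the handle, with the contact not identified, so I can't rule out a touch over the 40 N gripper-body limit.

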